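Latch the wide microscope case

ROBOT

A 6-joint arm with a two-finger parallel gripper is mounted at the origin on the work surface. World frame = base frame: x ahead of the robot, y to its left, z up, the work surface at z = 0. Lengths are in m, angles in rad, forces in N, time in s.
With the tool pointing down it reaches from about 0.25 to 0.775 m from the base axis. Payload 4 kg.
Tool frame: the origin (TCP) lies at the very end of the fingers, on their centre line; the grasp point (between the pads) lies tcp_to_grasp behind it (tcp_to_grasp is the distance from the TCP to the grasp point, in m); z points along the fingers, y is the direction in which the jaws open and shut (so a half turn about z gives the same grasp; the last joint's range is limited). The gripper opens to 94 mm and grips with 3 to 60 N. Pads are 16 mm wide; open, the fingers measure 119 mm over their backs; the gripper's body (75 mm by 177 mm) begins 78 mm behind the grasp point.
Start: joints at [-1.257, 0.087, 1.371, -0, 1.684, -0.103], TCP at [0.223, -0.503, 0.206] pointing down, gripper open.
Joint ranges: [-3.1, 3.1], [-0.76, 2.03], [0.27, 2.55], [-1.08, 4.22], [0.17, 2.65], [-2.57, 2.57]. Speed limits (rad/s): [2.79, 2.79, 3.14, 3.14, 3.14, 3.14].

INTERFACE

Orientations are given as [roll, pitch, yaw] about the fixed x, y, z axes, in that order (R = Rz(yaw) Ry(pitch) Rx(roll)).
In Python, from bench import * gives the robot as it stands.
- The arm moves only by the tool play_rows, never from a script. Its argument "rows" is a list of rows, each a list of 3 entries, a list of its own where there are three numbers: the finger opening in cm, from 0 to 9.4, then the shift along the world's x, y, z in cm, then the turn, a rotation vector about the world's x, y, z in rad. A call has 1 to 8 rows; each row is the pose to reach, as a shift and turn from the pose commanded when the call began; what a row does not reach only later rows make up. A row lasts 1/12 s, in which the tool goes at most 41.7 mm and 7.16 degrees, less where a joint would pass 70% of its speed; a pose out of reach is approached as far as the arm can. A call with a gripper value outside its range is refused whole. The fingers move at their own pace and stop on an object; the grip force is fixed at half the most. Time passes only in rows, so rows that repeat a pose let the fingers close. It gives the time, the measured TCP pose, the force and the opening at its end, in the units of the state.
- get_obs(): the state, without advancing time (a new reading comes with each control period).
- snapshot(name): name is "side" or "top" or "wrist"; returns a dict with "pixels" (400x640x3 uint8, red, green, blue), "fx", "fy", "cx", "cy" (pixels), "rvec" (rotation vector, rad) and "tvec" (3), from world to camera coordinates, as OpenCV has them. Camera axes: x right, y down, z forward; pixel columns grow to the right and rows downward; lengths in m; the calibration is good to about 2 mm. A picture is of the moment at which its call begins. There is no depth.
- close_job(): hands the job in, once; it reports no verdict.
Trained networks look in the newest picture that a camera, given by its name, has taken for a name from the list of things; names that differ only in an ending like _2 or _b are one class to them, and where a whole thing is asked for, a point or a joint stands for the part that bears it (a point fixed in the world has none). Each returns a list of dicts, best first, with "confidence" (0 to 1); they miss things now and then, are a little off and sometimes report something else, mostly with a low value. They report only what shows in the picture. A call takes as long as a camera call. They do not tell look-alikes from the thing itself.
- silhouettes(camera, label): "mask" (400x640 bool, what is visible of it) and "point" ([row, column] in pixels, amid what is visible of it).
The state is a dict: "time": time; "joint_positions": joint angles; "qvel": joint speeds; "joint_torque": joint torques, N m; "tool_pos": TCP position; "ee_rot": TCP orientation; "wrist_force": force on the tool from outside, world axes, zero at the start; "wrist_torque": the same for the moment, N m; "width": finger opening in m.
Only numpy, scipy, OpenCV 4.12 (cv2) and the standard library are available. Lean on these libraries where they do the work, as an engineer would, in place of code of your own. Each camera call takes 0.05 s, during which the arm holds its last target. There are 200 camera calls.

TASK

Fasten the draw latch on top of the wide dark grey case, the one with the black carrying handle: swing its wire loop over and down behind the keeper first, while the lever is still up, then press the lever down past centre so that it stays shut with the loop pulled tight on the keeper. Leave the lever of the narrow case up.

Things in the scene. Friction and masses are not known exactly. Their poses are not given: they have to be found in the camera images.
- latch_seat (a point): Keeper hook, 26 mm wide, on the wide dark grey case (240 x 170 x 110 mm high, fixed). The point: where the loop's bar centre sits when drawn home, 12 mm above case top. x: level, from lever to keeper; z up. Hook lip: 10 mm above the point, reaching 1.5 mm past it to +x; below it a ledge, 3 mm under the point, to x +24 mm. Lever pivot: x -49, z +2 mm. Black handle 32 mm high: x -78, y -105 mm.
- latch_bar (a point): Centre of the cross-bar (6 mm round, 40 mm wide) of the wide case's wire loop; a flat tab 30 mm wide goes 20 mm on. The loop, 80 mm, hinges on the lever 34 mm from the pivot and starts leaning 10 to 26 degrees back past upright (bar some 108 mm above latch_seat, 80 to 100 mm to its -x). Pushed to +x past upright it falls by itself, clears the lip and lands on the ledge 10 mm to +x of latch_seat.
- latch_grip (a point): Centre of the round end (12 mm thick, 34 mm long) of the wide case's flat lever, 62 mm from its pivot. Starts up, leaning 25 to 29 degrees to -x of latch_seat, held by friction (3 N); presses down towards -x. With the loop hooked it takes 5 to 7 N here, is on centre about level with the pivot, and is then held by the loop's spring at its stop: this point 7 mm below latch_seat, 110 mm to its -x.
- other_lever (a joint): Lever of the same latch on the narrow dark grey case (120 mm wide, no handle), which is not to be used: 0 rad = fully up, 1.27 = pressed down. It starts between 0 and 0.06.
Mind the look-alikes: they are no part of the job. Leave any red or turquoise look-alike of the part that bears other_lever alone.

How it is judged:
By the outcome, as a careful person would: the job done as asked, in the order asked, and still so for the second after the job is handed in, with the robot touching nothing.
It also fails if it takes over 35 s, if anything falls off the work surface, if the arm or the gripper's body presses on something with over 40 N, if the wrist force passes 120 N, or if a joint passes its speed limit or range.

## Working session

There is one attempt and no reset: what is moved stays moved. The work goes in short steps, Python scripts to look and compute and a tool call to move; the robot and the scene stay as the last step left them, time stands still between calls to the robot, and variables do not carry over. Pictures are saved under pics/ and viewed, about 8 in all and at most 12, crops included, and the job is handed in when it is done.

Besides the shell and the picture viewer there is one more tool, called after "Request:" by a JSON object that holds its "api" and its "payload", one argument or row to a line. play_rows: Moves the arm, as the interface text tells. Its arguments: {"type":"object","properties":{"rows":{"type":"array"}},"required":["rows"]}

```bash
mkdir -p pics; ls
cat > h.py <<'E'
from bench import *
import numpy as np, cv2
def snap(n,f=None):
    s=snapshot(n)
    if f: cv2.imwrite('pics/'+f,s['pixels'][:,:,::-1])
    R=cv2.Rodrigues(np.array(s['rvec'],float))[0]; t=np.array(s['tvec'],float).ravel()
    return s,R,t
def ray(c,rc):
    s,R,t=c; d=R.T@np.array([(rc[1]-s['cx'])/s['fx'],(rc[0]-s['cy'])/s['fy'],1]); return -R.T@t,d
def proj(c,p):
    s,R,t=c; q=R@np.array(p)+t; return (q[1]/q[2]*s['fy']+s['cy'],q[0]/q[2]*s['fx']+s['cx'])
def tri(rays):
    A=0;b=0
    for o,d in rays:
        d=d/np.linalg.norm(d);P=np.eye(3)-np.outer(d,d);A=A+P;b=b+P@o
    x=np.linalg.solve(A,b);return x,[float(np.linalg.norm((np.eye(3)-np.outer(d,d)/(d@d))@(x-o))) for o,d in rays]
def atz(c,rc,z):
    o,d=ray(c,rc);return o+d*(z-o[2])/d[2]
E
python3 - <<'E'
from h import *
a=snap('side','s0.png');b=snap('top','t0.png')
for n,c in(('side',a),('top',b)):
    print(n,'cam',(-c[1].T@c[2]).round(3))
    for l in('latch_bar','latch_grip','other_lever'):
        print(n,l,[(round(x['confidence'],2),x['point'],int(x['mask'].sum())) for x in silhouettes(n,l)])
im=np.hstack([a[0]['pixels'],b[0]['pixels']])[:,:,::-1]
cv2.imwrite('pics/b0.png',np.vstack([a[0]['pixels'],b[0]['pixels']])[:,:,::-1][:, :])
print(get_obs())
E
```

```text
pics
side cam [-0.083  0.831  0.726]
side latch_bar [(0.56, [130.8, 349.6], 165)]
side latch_grip [(0.55, [147.1, 346.4], 338)]
side other_lever [(0.64, [206.1, 250.5], 276), (0.56, [278.0, 378.6], 469)]
top cam [0.29  0.078 1.055]
top latch_bar []
top latch_grip [(0.59, [147.7, 441.1], 229)]
top other_lever [(0.76, [145.5, 252.7], 295), (0.75, [297.2, 223.6], 579), (0.68, [195.8, 146.6], 409)]
{'time': 0.4, 'joint_positions': array([-1.25712683e+00,  8.72979598e-02,  1.37092349e+00, -1.58046264e-05,
        1.68359048e+00, -1.03127688e-01]), 'qvel': array([ 0.00023548, -0.00303007, -0.00146195, -0.00060845, -0.00091673,
       -0.00060011]), 'joint_torque': array([-8.66722785e-04, -3.39511693e+01, -3.02112043e+01,  7.17494474e-02,
        2.57472752e-02, -5.76509524e-05]), 'tool_pos': array([ 0.22261642, -0.50286625,  0.20533877]), 'ee_rot': array([-3.14137293e+00, -6.95212890e-06,  4.16795408e-01]), 'wrist_force': array([ 0.60272534,  0.65729942, -0.45468068]), 'wrist_torque': array([-0.00817284,  0.01161382,  0.03370384]), 'width': 0.0940655960429414}
```

View pics/s0.png

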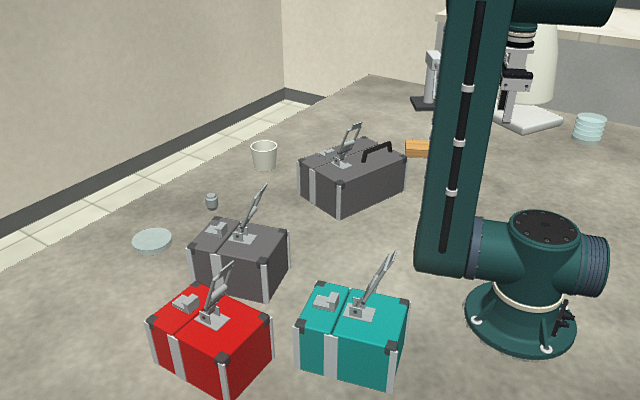

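View pics/t0.png

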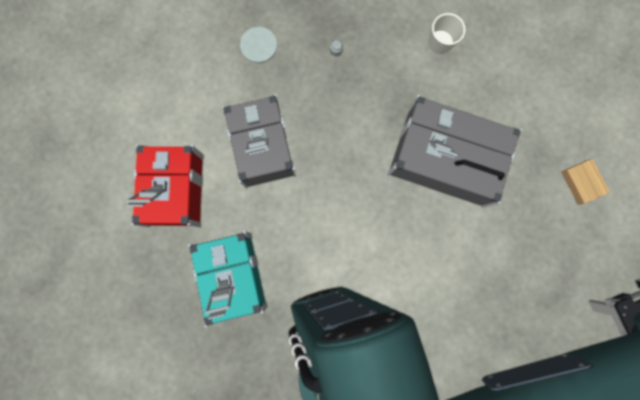

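The side view shows the wide dark grey case with the handle at about (350,175), the narrow grey case at (240,255), and red and turquoise look-alikes at (210,340) and (350,330). In the top view the wide case is at (455,150), with its keeper near (446,118), lever base near (438,146) and handle near (480,168). It is the only grey case with a handle, so it is the one meant. I'll confirm this in an enlarged crop.

Run:
```python
from h import *
a=cv2.imread('pics/s0.png')[105:225,285:415];b=cv2.imread('pics/t0.png')[85:215,380:530]
a=cv2.resize(a,(520,480),interpolation=2)[:, :];b=cv2.resize(b,(600,520),interpolation=2)
a=cv2.resize(a,(400,370));b=cv2.resize(b,(400,347))
o=np.zeros((370,800,3),np.uint8);o[:,:400]=a;o[:347,400:]=b
cv2.imwrite('pics/c0.png',o)
c=snap('top');d=snap('side')
for p in((118,446),(145,438),(98,420),(128,520),(205,492),(168,391)): print(p,atz(c,p,.11).round(3))
```

```text
(118, 446) [ 0.59  -0.211  0.11 ]
(145, 438) [ 0.528 -0.193  0.11 ]
(98, 420) [ 0.634 -0.153  0.11 ]
(128, 520) [ 0.572 -0.377  0.11 ]
(205, 492) [ 0.397 -0.31   0.11 ]
(168, 391) [ 0.473 -0.089  0.11 ]
```

View pics/c0.png

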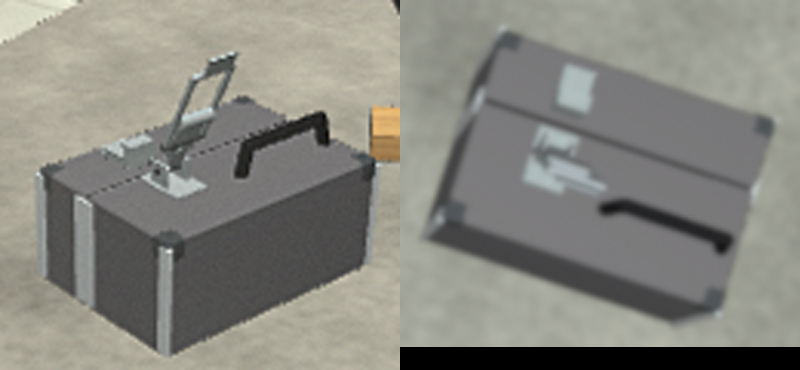

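Crop confirmed: this is the grey case with the black handle. Its lever and loop are up, and latch +x points away from the handle side at a yaw of about -0.27. I'll move behind it, closed and turned, and look with the wrist camera.

Request:
{"api": "play_rows", "payload": {
  "rows": [
    [0, [0, 0, 4], [0, 0, -0.11]],
    [0, [2, 4, 8], [0, 0, -0.22]],
    [0, [4, 7.5, 10], [0, 0, -0.33]],
    [0, [6, 11, 12], [0, 0, -0.44]],
    [0, [7.8, 14.5, 14], [0, 0, -0.55]],
    [0, [9.6, 18, 15.4], [0, 0, -0.66]],
    [0, [11.4, 21.4, 15.4], [0, 0, -0.687]],
    [0, [13, 24.5, 15.4], [0, 0, -0.687]]
  ]
}}

```text
time: 1.17
tool_pos: [0.3462, -0.2704, 0.3608]
ee_rot: [3.139, -0.004, -0.272]
wrist_force: [0.6, -0.3, 0.6]
width: 0.0441
```

Request:
{"api": "play_rows", "payload": {
  "rows": [
    [0, [2, 3.5, 0], [0, 0, 0]],
    [0, [4, 7, 0], [0, 0, 0]],
    [0, [5.4, 9.8, 0], [0, 0, 0]],
    [0, [5.4, 9.8, 0], [0, 0, 0]],
    [0, [5.4, 9.8, 0], [0, 0, 0]]
  ]
}}

```text
time: 1.58
tool_pos: [0.3999, -0.1725, 0.3588]
ee_rot: [3.141, -0.001, -0.266]
wrist_force: [-0.4, -0.8, 0.1]
width: 0.0109
```

Run:
```python
from h import *
w=snap('wrist','w1.png');a=snap('side','s1.png');b=snap('top','t1.png')
o=get_obs();print(o['time'],o['tool_pos'],o['ee_rot'],o['wrist_force'],o['width'],(-w[1].T@w[2]).round(3))
for n,c in(('side',a),('top',b),('wrist',w)):
    for l in('latch_bar','latch_grip','latch_seat'):
        print(n,l,[(round(x['confidence'],2),x['point'],int(x['mask'].sum())) for x in silhouettes(n,l)])
```

```text
1.7333 [ 0.39911151 -0.17460807  0.3584587 ] [ 3.14105969e+00  2.57883493e-04 -2.71841727e-01] [0.81416774 0.58395395 0.13031862] 0.000577236603158773 [ 0.464 -0.189  0.538]
side latch_bar [(0.69, [207.3, 252.1], 266), (0.56, [130.7, 351.1], 164)]
side latch_grip [(0.73, [132.1, 348.6], 155), (0.52, [144.6, 346.2], 219)]
side latch_seat [(0.89, [174.3, 347.5], 6562), (0.27, [129.8, 354.3], 80)]
top latch_bar [(0.45, [149.4, 436.4], 59)]
top latch_grip []
top latch_seat [(0.67, [135.9, 431.2], 5330)]
wrist latch_bar [(0.74, [118.1, 291.3], 699)]
wrist latch_grip [(0.76, [102.1, 299.9], 1367)]
wrist latch_seat []
```

View pics/w1.png

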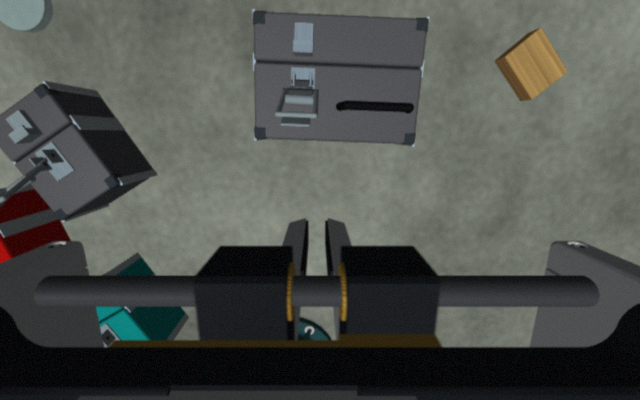

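The wrist view shows the case top with corners at about (254,10), (427,16), (413,143) and (255,138). The keeper is at (303,38), the loop bar and tab at (298,117) and the handle at (374,106). Next I'll fit the latch frame.

Run:
```python
from h import *
w=snap('wrist');b=snap('top')
C=[(10,254),(16.5,427),(143,413.5),(138,255.5)]
P=[atz(w,p,.11) for p in C];
print(np.round(P,3)); 
for i in range(4):
    d=P[(i+1)%4]-P[i];print(np.linalg.norm(d).round(3),np.degrees(np.arctan2(d[1],d[0])).round(1))
k=[atz(w,p,.11) for p in((23,294),(22,312),(53,293),(53,314))];print('keeper',np.round(k,3))
print('leverplate',[atz(w,p,.11).round(3) for p in((68,291),(68,315),(126,281),(126,310))])
hd=[atz(w,p,.142).round(3) for p in((105,339),(107,410))];print('handle',hd)
cen=np.mean(P,0)
for nm,yaw in(('y',np.radians(-15.5)),):
    for seat in((.575,-.207,.122),(.585,-.209,.122)):
        ex=np.array([np.cos(yaw),np.sin(yaw),0]);ey=np.array([-ex[1],ex[0],0])
        L=lambda x,y,z:np.array(seat)+ex*x/1e3+ey*y/1e3+np.array([0,0,z/1e3])
        for n,p in(('seat',(0,0,0)),('bar',(-90,0,108)),('grip',(-77,0,57)),('pivot',(-49,0,2)),('handle',(-78,-105,20))):
            print(n,L(*p).round(3),'w',np.round(proj(w,L(*p))),'t',np.round(proj(b,L(*p))))
for l in('latch_bar','latch_grip'):
    for x in silhouettes('wrist',l):
        r,c=np.where(x['mask']);print(l,x['confidence'],x['point'],r.min(),r.max(),c.min(),c.max())
```

```text
[[ 0.638 -0.153  0.11 ]
 [ 0.568 -0.377  0.11 ]
 [ 0.406 -0.327  0.11 ]
 [ 0.477 -0.101  0.11 ]]
0.235 -107.4
0.169 162.9
0.237 72.7
0.17 -17.7
keeper [[ 0.609 -0.2    0.11 ]
 [ 0.604 -0.225  0.11 ]
 [ 0.573 -0.188  0.11 ]
 [ 0.565 -0.217  0.11 ]]
leverplate [array([ 0.555, -0.18 ,  0.11 ]), array([ 0.546, -0.213,  0.11 ]), array([ 0.483, -0.143,  0.11 ]), array([ 0.472, -0.184,  0.11 ])]
handle [array([ 0.487, -0.23 ,  0.142]), array([ 0.459, -0.322,  0.142])]
seat [ 0.575 -0.207  0.122] w [ 45. 305.] t [123. 446.]
bar [ 0.488 -0.183  0.23 ] w [109. 302.] t [150. 451.]
grip [ 0.501 -0.186  0.179] w [101. 304.] t [150. 445.]
pivot [ 0.528 -0.194  0.124] w [ 84. 305.] t [143. 440.]
handle [ 0.472 -0.287  0.142] w [104. 383.] t [168. 487.]
seat [ 0.585 -0.209  0.122] w [ 37. 304.] t [119. 447.]
bar [ 0.498 -0.185  0.23 ] w [ 99. 301.] t [145. 452.]
grip [ 0.511 -0.188  0.179] w [ 92. 303.] t [145. 446.]
pivot [ 0.538 -0.196  0.124] w [ 76. 305.] t [139. 441.]
handle [ 0.482 -0.289  0.142] w [ 96. 383.] t [164. 488.]
latch_bar 0.93 [114.7, 295.5] 90 127 274 316
latch_grip 0.9 [103.9, 296.3] 81 127 274 316
```

Run:
```python
from h import *
cv2.imwrite('pics/w1c.png',cv2.resize(cv2.imread('pics/w1.png')[5:150,245:430],None,fx=4,fy=4,interpolation=2))
```

```text
(no output)
```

View pics/w1c.png

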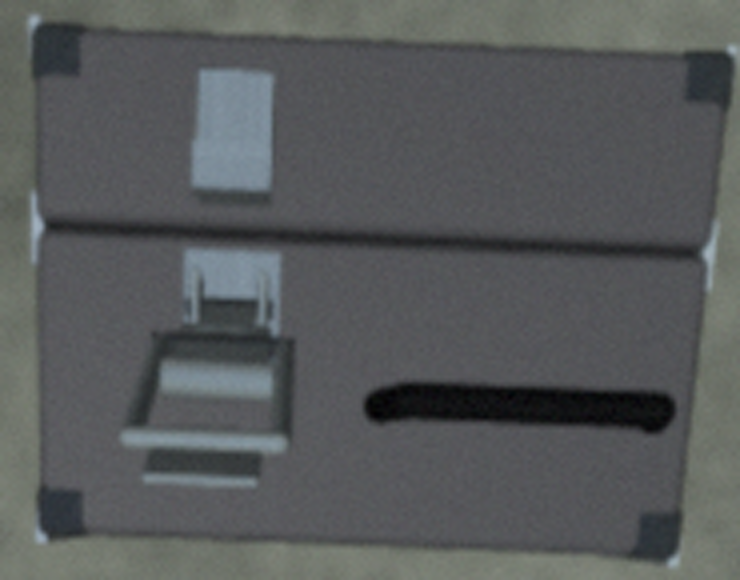

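Seat is at about (0.578, -0.200, 0.122) with yaw -17.3°. The handle, lever end and case corners agree within a few mm. I'll go behind the loop, then push.

Request:
{"api": "play_rows", "payload": {
  "rows": [
    [0, [1.3, 0.4, -3.4], [0, 0, -0.03]],
    [0, [2.5, 0.8, -6.8], [0, 0, -0.03]],
    [0, [3.8, 1.2, -10.2], [0, 0, -0.03]],
    [0, [5.0, 1.5, -13.6], [0, 0, -0.03]],
    [0, [5.0, 1.5, -13.6], [0, 0, -0.03]],
    [0, [5.0, 1.5, -13.6], [0, 0, -0.03]]
  ]
}}

```text
time: 2.88
tool_pos: [0.4484, -0.158, 0.2208]
ee_rot: [-3.141, 0.005, -0.299]
wrist_force: [-0.2, -0.0, 0.3]
width: 0.0006
```

Run:
```python
from h import *
w=snap('wrist','w2.png');a=snap('side','s2.png')
o=get_obs();print(o['time'],o['tool_pos'],o['ee_rot'],o['wrist_force'],o['width'])
A=cv2.imread('pics/s2.png')[90:225,270:420];A=cv2.resize(A,(400,360),interpolation=2)
B=cv2.resize(cv2.imread('pics/w2.png'),(400,250));O=np.zeros((360,800,3),np.uint8);O[:,:400]=A;O[:250,400:]=B;cv2.imwrite('pics/c2.png',O)
```

```text
2.9833 [ 0.45008733 -0.1592397   0.22510482] [ 3.14066402 -0.00341334 -0.3002327 ] [ 0.11811042 -0.53598328 -0.07870251] 0.00034125681753363005
```

View pics/c2.png

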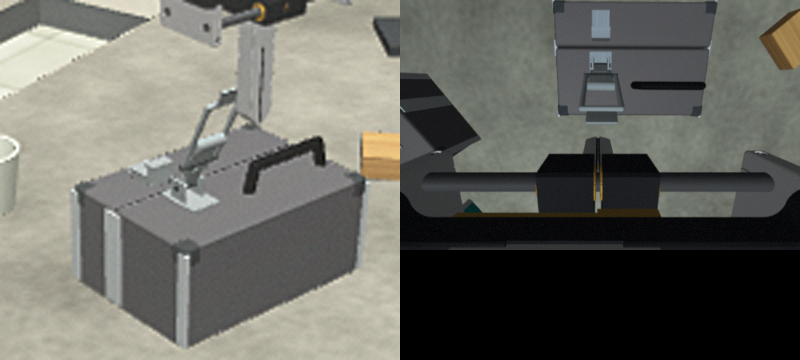

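The closed fingers stand just behind the tab and are centred on the loop: wrist crop column 598 against 601. Now I push along latch +x.

Request:
{"api": "play_rows", "payload": {
  "rows": [
    [0, [1.3, -0.4, 0], [0, 0, 0]],
    [0, [2.6, -0.8, 0], [0, 0, 0]],
    [0, [3.8, -1.2, 0], [0, 0, 0]],
    [0, [5.0, -1.55, 0], [0, 0, 0]],
    [0, [6.0, -1.9, 0], [0, 0, 0]],
    [0, [7.0, -2.2, 0], [0, 0, 0]],
    [0, [7.8, -2.4, 0], [0, 0, 0]],
    [0, [7.8, -2.4, 0], [0, 0, 0]]
  ]
}}

```text
time: 3.65
tool_pos: [0.5288, -0.1833, 0.2232]
ee_rot: [3.141, -0.002, -0.3]
wrist_force: [-1.1, -0.1, 0.4]
width: 0.0002
```

Request:
{"api": "play_rows", "payload": {
  "rows": [
    [0, [0, 0, 1], [0, 0, 0]],
    [0, [0, 0, 2], [0, 0, 0]],
    [0, [0, 0, 2], [0, 0, 0]]
  ]
}}

```text
time: 3.9
tool_pos: [0.5282, -0.183, 0.2462]
ee_rot: [3.141, -0.005, -0.3]
wrist_force: [-0.2, 0.8, 1.2]
width: 0.0002
```

Run:
```python
from h import *
w=snap('wrist','w3.png');a=snap('side','s3.png')
o=get_obs();print(o['time'],o['tool_pos'],o['ee_rot'],o['wrist_force'],o['width'])
A=cv2.imread('pics/s3.png')[90:225,270:420];A=cv2.resize(A,(400,360),interpolation=2)
B=cv2.resize(cv2.imread('pics/w3.png')[0:230,200:450],(400,368),interpolation=2);O=np.zeros((368,800,3),np.uint8);O[:360,:400]=A;O[:,400:]=B;cv2.imwrite('pics/c3.png',O)
```

```text
4.0 [ 0.52774841 -0.18279454  0.24420949] [ 3.14108898e+00 -2.81620379e-03 -3.00188756e-01] [ 0.24519968 -0.2196624  -0.56289433] 0.0006029474327107535
```

View pics/c3.png

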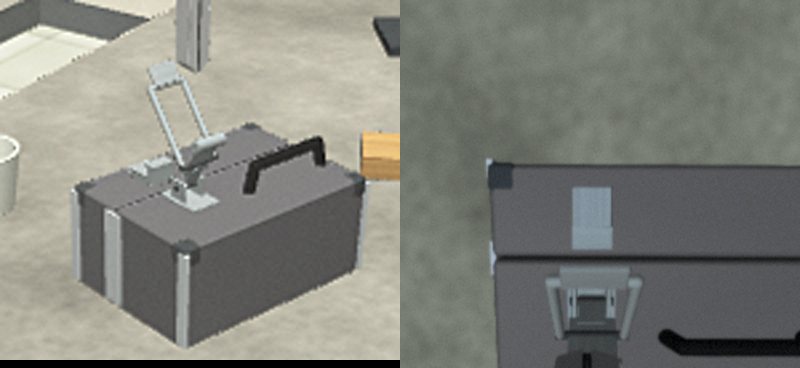

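The loop has passed upright and is leaning towards the keeper. I'll let it fall.

Request:
{"api": "play_rows", "payload": {
  "rows": [
    [0, [0, 0, 0], [0, 0, 0]],
    [0, [0, 0, 0], [0, 0, 0]],
    [0, [0, 0, 0], [0, 0, 0]],
    [0, [0, 0, 0], [0, 0, 0]],
    [0, [0, 0, 0], [0, 0, 0]],
    [0, [0, 0, 0], [0, 0, 0]]
  ]
}}

```text
time: 4.5
tool_pos: [0.5274, -0.1826, 0.2423]
ee_rot: [3.142, 0.0, -0.3]
wrist_force: [0.4, 0.8, -0.0]
width: 0.0002
```

Run:
```python
from h import *
w=snap('wrist','w4.png');a=snap('side','s4.png')
A=cv2.imread('pics/s4.png')[90:225,270:420];A=cv2.resize(A,(400,360),interpolation=2)
B=cv2.resize(cv2.imread('pics/w4.png')[80:264,240:440],(400,368),interpolation=2);O=np.zeros((368,800,3),np.uint8);O[:360,:400]=A;O[:,400:]=B;cv2.imwrite('pics/c4.png',O)
yaw=np.radians(-17.3);ex=np.array([np.cos(yaw),np.sin(yaw),0]);S=np.array([.578,-.2,.122])
print([(n,np.round(proj(w,S+ex*x/1e3+[0,0,z/1e3])),np.round(proj(a,S+ex*x/1e3+[0,0,z/1e3]))) for n,x,z in(('seat',0,0),('bar',10,0),('grip',-77,57),('piv',-49,2))])
```

```text
[('seat', array([143., 318.]), array([154., 328.])), ('bar', array([133., 318.]), array([152., 325.])), ('grip', array([231., 318.]), array([144., 348.])), ('piv', array([189., 318.]), array([160., 340.]))]
```

View pics/c4.png

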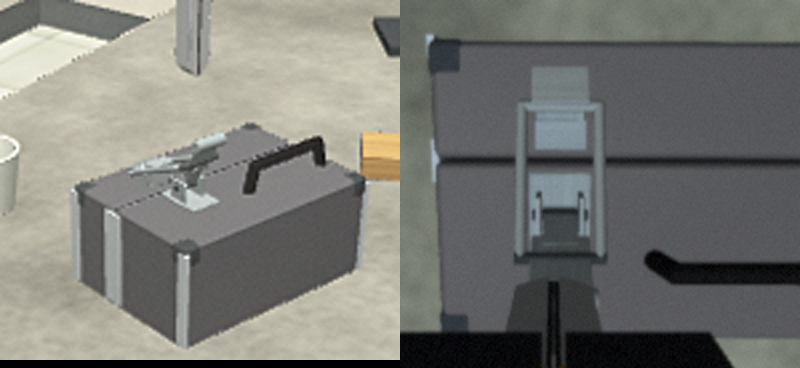

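The bar has dropped beyond the keeper: wrist row 132, against 133 predicted for seat +10 mm. The lever is still up at side pixel (349,142). Next I descend in front of the lever end.

Request:
{"api": "play_rows", "payload": {
  "rows": [
    [0, [0, 0, -2.5], [0, 0, 0]],
    [0, [0, 0, -5], [0, 0, 0]],
    [0, [0, 0, -6.6], [0, 0, 0]],
    [0, [0, 0, -6.6], [0, 0, 0]],
    [0, [0, 0, -6.6], [0, 0, 0]]
  ]
}}

```text
time: 5.02
tool_pos: [0.527, -0.1824, 0.1757]
ee_rot: [-3.141, 0.002, -0.3]
wrist_force: [0.7, -0.1, -0.3]
width: 0.0002
```

Request:
{"api": "play_rows", "payload": {
  "rows": [
    [0, [-0.5, 0.15, 0], [0, 0, 0]],
    [0, [-0.95, 0.29, 0], [0, 0, 0]],
    [0, [-1.55, 0.48, -0.2], [0, 0, 0]],
    [0, [-2.1, 0.65, -0.45], [0, 0, 0]],
    [0, [-2.1, 0.65, -0.45], [0, 0, 0]]
  ]
}}

```text
time: 5.43
tool_pos: [0.5055, -0.1759, 0.1727]
ee_rot: [3.141, -0.0, -0.3]
wrist_force: [1.5, -0.3, 0.8]
width: 0.0004
```

Request:
{"api": "play_rows", "payload": {
  "rows": [
    [0, [-0.6, 0.2, -0.45], [0, 0, 0]],
    [0, [-1.25, 0.4, -0.95], [0, 0, 0]],
    [0, [-1.25, 0.4, -0.95], [0, 0, 0]]
  ]
}}

```text
time: 5.68
tool_pos: [0.492, -0.1715, 0.1615]
ee_rot: [3.142, 0.003, -0.3]
wrist_force: [-0.3, -0.3, 1.2]
width: 0.0005
```

Run:
```python
from h import *
w=snap('wrist','w5.png');a=snap('side','s5.png')
o=get_obs();print(o['time'],o['tool_pos'],o['wrist_force'])
A=cv2.imread('pics/s5.png')[100:190,290:390];A=cv2.resize(A,(400,360),interpolation=2)
B=cv2.resize(cv2.imread('pics/w5.png')[50:350,160:486],(400,368),interpolation=2);O=np.zeros((368,800,3),np.uint8);O[:360,:400]=A;O[:,400:]=B;cv2.imwrite('pics/c5.png',O)
```

```text
5.7833 [ 0.49301524 -0.17179093  0.16187172] [-0.96699749 -0.55616201 -0.18604402]
```

View pics/c5.png

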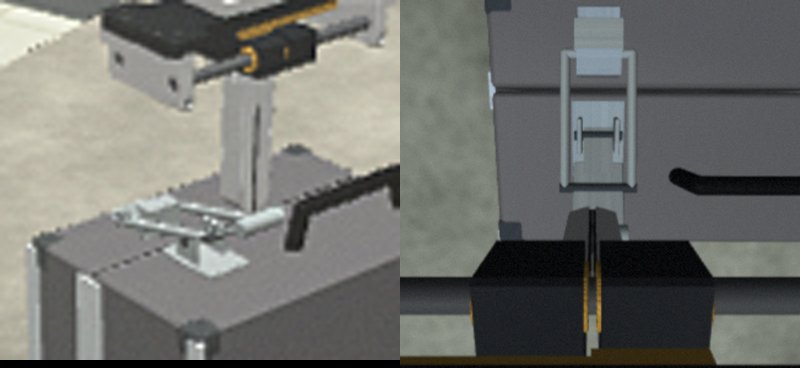

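The lever is following the finger down, at about 55° lean, with the loop drawn towards the keeper. I'll continue down.

Request:
{"api": "play_rows", "payload": {
  "rows": [
    [0, [-0.5, 0.15, -0.6], [0, 0, 0]],
    [0, [-1.0, 0.3, -1.25], [0, 0, 0]],
    [0, [-1.0, 0.3, -1.25], [0, 0, 0]]
  ]
}}

```text
time: 6.03
tool_pos: [0.483, -0.1688, 0.1489]
ee_rot: [-3.142, 0.002, -0.3]
wrist_force: [0.7, -1.0, 0.1]
width: 0.0002
```

Request:
{"api": "play_rows", "payload": {
  "rows": [
    [0, [-0.4, 0.1, -0.7], [0, 0, 0]],
    [0, [-0.7, 0.2, -1.45], [0, 0, 0]],
    [0, [-0.7, 0.2, -1.45], [0, 0, 0]]
  ]
}}

```text
time: 6.28
tool_pos: [0.4752, -0.1665, 0.1333]
ee_rot: [-3.141, 0.004, -0.3]
wrist_force: [-0.1, -0.8, 0.2]
width: 0.0005
```

Request:
{"api": "play_rows", "payload": {
  "rows": [
    [0, [-0.1, 0.05, -0.7], [0, 0, 0]],
    [0, [-0.2, 0.05, -1.3], [0, 0, 0]],
    [0, [-0.2, 0.05, -1.6], [0, 0, 0]],
    [0, [-0.2, 0.05, -1.6], [0, 0, 0]]
  ]
}}

```text
time: 6.62
tool_pos: [0.4746, -0.1665, 0.1212]
ee_rot: [3.141, 0.0, -0.3]
wrist_force: [-3.7, 1.9, 10.1]
width: 0.0006
```

```bash
cat > v.py <<'E'
from h import *
import sys
i=sys.argv[1]
w=snap('wrist',f'w{i}.png');a=snap('side',f's{i}.png')
o=get_obs();print(o['time'],o['tool_pos'],o['wrist_force'])
A=cv2.imread(f'pics/s{i}.png')[115:205,290:390];A=cv2.resize(A,(400,360),interpolation=2)
B=cv2.resize(cv2.imread(f'pics/w{i}.png')[50:350,160:486],(400,368),interpolation=2);O=np.zeros((368,800,3),np.uint8);O[:360,:400]=A;O[:,400:]=B;cv2.imwrite(f'pics/c{i}.png',O)
yaw=np.radians(-17.3);ex=np.array([np.cos(yaw),np.sin(yaw),0]);S=np.array([.578,-.2,.122])
for n,x,z in(('seat',0,0),('lip',1.5,10),('bar10',10,0),('griploop0',-110,-7),('hinge',-83,-3),('piv',-49,2)):
    p=S+ex*x/1e3+[0,0,z/1e3];r=proj(w,p);q=proj(a,p)
    print(n,'w',np.round(r),'crop',round(400+(r[1]-160)*1.227),round((r[0]-50)*1.227),'s crop',round((q[1]-290)*4),round((q[0]-115)*4))
E
python3 v.py 6
```

```text
6.7167 [ 0.47461628 -0.16652356  0.12114666] [-3.16831721  2.25071643 11.31500838]
seat w [ 55. 319.] crop 595 7 s crop 150 155
lip w [ 48. 319.] crop 595 -3 s crop 149 140
bar10 w [ 36. 319.] crop 595 -17 s crop 141 150
griploop0 w [229. 318.] crop 594 220 s crop 262 225
hinge w [193. 318.] crop 594 175 s crop 234 204
piv w [141. 319.] crop 595 112 s crop 199 178
```

View pics/c6.png

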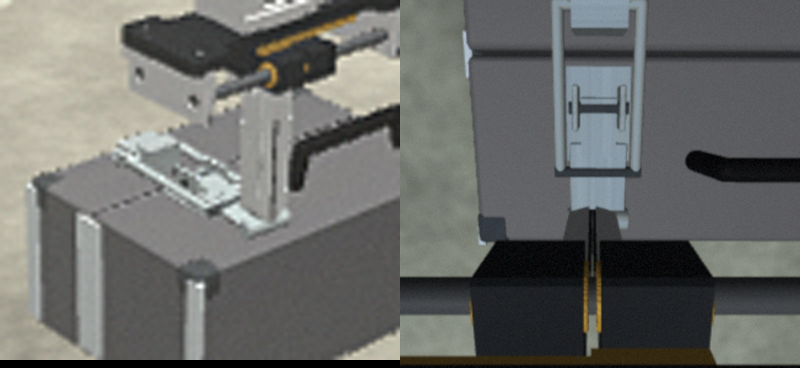

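The lever is at its stop, the hinge is at row 173 (expected 175) and the bar is near the seat row. I'll lift away and check that it stays.

Request:
{"api": "play_rows", "payload": {
  "rows": [
    [0, [0, 0, 2], [0, 0, 0]],
    [0, [0, 0, 6], [0, 0, 0]],
    [0, [-2, 0.6, 9.5], [0, 0, 0]],
    [0, [-5, 1.6, 12], [0, 0, 0]],
    [0, [-7, 2.2, 15], [0, 0, 0]],
    [0, [-7, 2.2, 17], [0, 0, 0]],
    [0, [-7, 2.2, 18], [0, 0, 0]],
    [0, [-7, 2.2, 18], [0, 0, 0]]
  ]
}}

```text
time: 7.38
tool_pos: [0.4057, -0.1451, 0.3014]
ee_rot: [3.141, -0.004, -0.3]
wrist_force: [-0.1, -0.2, -0.2]
width: 0.0005
```

```bash
sed -i 's/\[50:350,160:486\],(400,368)/[0:138,230:380],(400,368)/' v.py; python3 v.py 7
```

```text
7.4833 [ 0.40501303 -0.14467142  0.29772475] [-0.14171469 -0.44574418 -0.47471254]
seat w [ 29. 318.] crop 593 -26 s crop 150 155
lip w [ 24. 318.] crop 593 -32 s crop 149 140
bar10 w [ 19. 318.] crop 593 -38 s crop 141 150
griploop0 w [127. 317.] crop 593 95 s crop 262 225
hinge w [105. 317.] crop 593 67 s crop 234 204
piv w [ 74. 317.] crop 593 30 s crop 199 178
```

View pics/c7.png

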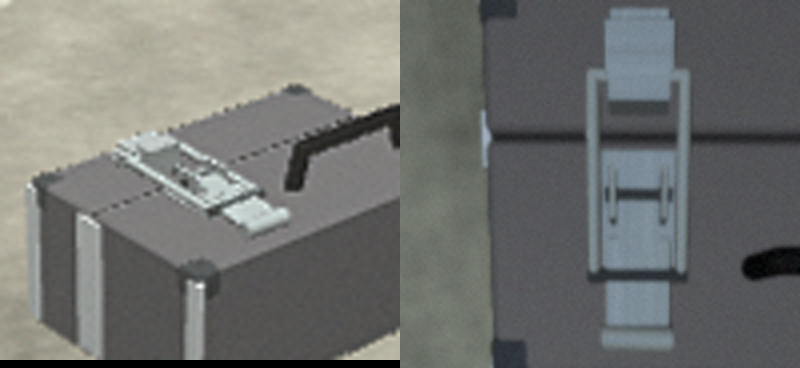

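Untouched, the lever end is at wrist row 127 (closed stop predicted 127). The bar is at row 28 (seat 29) and passes under the keeper lip. Handing in.

```bash
python3 -c "
from h import *
print(close_job())"
```

```text
the job is handed in; nothing more can be done
None
```

The draw latch on the wide dark grey case (the one with the black handle) is shut, and I handed the job in at about 7.5 s of the 35 s allowed. I pushed the loop over first with the lever still up and checked it had dropped behind the keeper. Then I pressed the lever down to its stop and backed the robot away.

**Last check, nothing touching the latch:**
- **Lever:** its end was at wrist-camera row 127, exactly where the closed stop should appear.
- **Loop bar:** it was at row 28, against 29 predicted for the drawn-home seat, and it passes under the keeper lip.
- **Hold:** the latch stayed shut after I lifted off, though I watched it for only about half a second.

**What disagreed or wasn't checked:**
- **Press force:** the spot readings while pressing were only 0 to 2 N, below the stated 5 to 7 N, until about 11 N at the stop. I read the force only between moves, so I may have missed the peak. The loop's position suggests it is properly hooked.
- **Narrow case:** I never went near it, but I did not re-measure its lever at the end.

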